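# Start the parcel scanner belt from its control boxes

## Task

Start the parcel scanner's belt with closed fingers: press down the raised, white-marked end of the black rocker until it is fully on, then push the blue latching button fully in, then press the green button right down, keep it down for two seconds and let it go. Keep to that order, and do not press the red stop button. Only press: do not lift, tip or shove the control boxes, and leave the tape roll, carton and drinks pack where they are.

Things in the scene. Friction and masses are not known exactly. Their poses are not given: they have to be found in the camera images.
- power_box: Grey wireless control box with a black rocker on top; 104 (x) x 72 (y) x 45 mm high, 0.9 kg, standing loose on rubber feet on the counter. Origin at the centre of its underside; its own +x points to the rocker's on end (white mark). Its yaw can be anything.
- rocker (a joint): Black rocker paddle, 76 long (along the box's x) x 42 wide x 10 mm thick, shallow V seen from the side, pivoting about its middle, 53 mm above the box's underside. -0.2 rad = off (white-marked half raised, sloping up outwards by 0.4 rad), +0.2 rad = fully on (white-marked half down on its stop and level). It stays where it is left; pressing the white mark down takes about 3 N, travel there about 10 mm.
- rocker_on_end (a point): Middle of the white mark on the rocker's upper face, 26 mm from the pivot: the point to press down. About 68 mm above the counter when off, 58 mm when on. It moves with the rocker; the mark is 22 x 38 mm.
- latch_box: Grey wireless control box, 84 x 84 mm, 45 mm high, 0.9 kg, standing loose on rubber feet on the counter; origin at the centre of its underside, z up. Carries the blue button in the middle of its top.
- blue (a joint): Blue latching button: 0 m = out, 0.008 m = fully in (on its stop). It stays where it is pushed; pushing takes about 3 N.
- blue_top (a point): Centre of the blue button's flat top, cap diameter 38 mm; 65 mm above the counter when out, 57 mm when fully in. Moves with the button, which goes straight down.
- start_box: Grey wireless control box, 84 x 84 mm, 45 mm high, 0.9 kg, standing loose on rubber feet on the counter; origin at the centre of its underside, z up. Carries the green button in the middle of its top.
- green (a joint): Green spring button: 0 m = out, 0.008 m = fully down (on its stop). Springs back when released; fully down takes about 4.2 N (1 N to start).
- green_top (a point): Centre of the green button's flat top, cap diameter 38 mm; 65 mm above the counter when out, 57 mm when fully down. Moves with the button, which goes straight down.
- stop_box: Yellow wireless control box, 84 x 84 mm, 45 mm high, 0.9 kg, standing loose on rubber feet on the counter; origin at the centre of its underside, z up. Carries the red stop button in the middle of its top; not to be pressed.
- red (a joint): Red spring stop button, cap diameter 44 mm, top 65 mm above the counter: 0 m = out, 0.008 m = fully down. Must stay out.
- tape_center (a point): Centre (half-way up) of a roll of clear packing tape lying flat, diameter 100 mm, 48 mm high; a bystander.
- carton_center (a point): Centre of a brown cardboard parcel, 140 x 100 x 80 mm high; a bystander.
- drinks_center (a point): Centre of the body of a yellow drinks pack, 90 x 120 x 130 mm high with a small carrying loop up to 155 mm; a bystander.
There are look-alikes about, which are no part of the job. Leave any orange or purple look-alike of the latch_box alone.

How it is judged:
On the way, in this order (a step that is already met when the one before it is completed fails the run):
1. the rocker is pressed on by the fingers (value of joint rocker above 0.14 rad and contact force between the fingers and power_box above 0.5 N), for 0.05 s.
2. the blue button is pushed in by the fingers (value of joint rocker above 0.14 rad and value of joint blue above 0.0055 m and contact force between the fingers and latch_box above 0.5 N), for 0.05 s.
3. the green button is held down by the fingers for 1.5 s, rocker on and blue in (value of joint rocker above 0.14 rad and value of joint blue above 0.0055 m and value of joint green above 0.005 m and contact force between the fingers and start_box above 0.5 N), for 1.5 s.
At the end, for the whole second after the job is handed in: Rocker on (above 0.14 rad), blue button in (over 5.5 mm), green and red buttons out (under 2 mm); the control boxes upright (within 0.1 rad), at rest and within 30 mm of where they started, tape roll, carton and drinks pack within 20 mm (value of joint rocker above 0.14 rad and value of joint blue above 0.0055 m and value of joint each of green, red below 0.002 m and distance of each of power_box, latch_box, start_box, stop_box from where it was at the start of the episode below 0.03 m and distance of each of tape_center, carton_center, drinks_center from where it was at the start of the episode below 0.02 m and angle between each of power_box, latch_box, start_box, stop_box's own z axis and vertical below 0.1 rad and linear speed of each of power_box, latch_box, start_box, stop_box below 0.02 m/s); the robot touches nothing.
It fails at once if the red stop button is pressed (value of joint red above 0.003 m).
It fails at once if the blue button is pushed before the rocker is on (value of joint blue above 0.004 m and value of joint rocker below 0.1 rad).
It fails at once if the green button is pressed before the rocker is on and the blue button is in (value of joint green above 0.003 m and (value of joint rocker below 0.1 rad or value of joint blue below 0.005 m)).
It fails at once if a control box is lifted (15 mm), tipped (0.25 rad) or shoved (40 mm) (height (world z) of any of power_box, latch_box, start_box, stop_box above 0.015 m or angle between any of power_box, latch_box, start_box, stop_box's own z axis and vertical above 0.25 rad or distance of any of power_box, latch_box, start_box, stop_box from where it was at the start of the episode above 0.04 m).
It fails at once if the tape roll, carton or drinks pack is moved (30 mm) (distance of any of tape_center, carton_center, drinks_center from where it was at the start of the episode above 0.03 m).
It also fails if it takes over 51 s, if anything falls off the work surface, if the arm or the gripper's body presses on something with over 40 N, if the wrist force passes 120 N, or if a joint passes its speed limit or range.

## Robot

A 7-joint arm with a two-finger parallel gripper is mounted at the origin on the work surface. World frame = base frame: x ahead of the robot, y to its left, z up, the work surface at z = 0. Lengths are in m, angles in rad, forces in N, time in s.
With the tool pointing down it reaches from about 0.4 to 0.925 m from the base axis. Payload 4.1 kg.
Tool frame: the origin (TCP) lies on the centre line of the jaws, within the pads' length; the fingertips stand 14 mm ahead of it and the grasp point (between the pads) lies 5 mm behind it (arm.finger_overhang is the distance from the TCP to the fingertips, in m); y points along the fingers, x is the direction in which the jaws open and shut, and the axes are right-handed (so a half turn about y gives the same grasp; the last joint's range is limited). The gripper opens to 85 mm and grips with 20 to 120 N. Pads are 22 mm wide; open, the fingers measure 114 mm over their backs; the gripper's body (76 mm by 85 mm) begins 54 mm behind the grasp point. The pads swing forward as they close: fully open they stand 13 mm farther back than shut.
Start: joints at [1.094, 0.398, 0.045, 1.537, -0.019, 1.207, -0.051], TCP at [0.24, -0.604, 0.245] pointing down, gripper open.
Joint ranges: [-2.82, 2.82], [-0.49, 2.23], [-1.37, 1.46], [0, 2.46], [-1.36, 4.5], [0.23, 2], [-2.94, 2.94]. Speed limits (rad/s): [2.57, 2.57, 3.14, 3.14, 3.14, 3.14, 3.14].

## Interface

Orientations are given as a rotation vector (axis times angle).
In Python, from station import arm gives the robot as it stands. The module is installed in compiled form; this text tells all that it offers.
- The arm moves only by the shell command python3 -m jog 'ROWS' [FORCE]. ROWS is JSON, a list of rows, each an object with "linear": the shift along the tool's x, y, z in m, a list of three; "spin": the turn about the tool's y in rad; "claw": the gripper command: -1 is fully open, 1 is shut, values between are in proportion. In form: [{"linear": [dx, dy, dz], "spin": spin, "claw": claw}, ...]. A call has 1 to 12 rows; each row is the pose to reach, as a shift and turn from the pose commanded when the call began, along the tool's axes at that moment; what a row does not reach only later rows make up. A row lasts 1/12 s, in which the tool goes at most 41.7 mm and 7.16 degrees, less where a joint would pass 70% of its speed; a pose out of reach is approached as far as the arm can. A call with a gripper value outside its range is refused whole. The fingers move at their own pace and stop on an object; FORCE is the grip in N (left out, the last holds). Time passes only in rows, so rows that repeat a pose let the fingers close. It gives the time, the measured TCP pose, the force and the opening at its end, in the units of the state.
- arm.get_state(): the state, without advancing time (a new reading comes with each control period).
- arm.snapshot(name): name is "scene" or "top"; returns (picture, depth): 480x640x3 uint8, blue, green, red; 480x640 float32, m along the optical axis (not along the pixel's ray), 0 where there is no reading.
- arm.get_calibration(name): a dict with "K" (3x3 intrinsics, pixels), "rvec" (rotation vector, rad) and "tvec" (3), from world to camera coordinates, as OpenCV has them. Camera axes: x right, y down, z forward; pixel columns grow to the right and rows downward; lengths in m; the calibration is good to about 2 mm. A picture is of the moment at which its call begins. get_calibration takes no time and is no camera call.
- arm.sign_off(): hands the job in, once; it reports no verdict.
Trained networks look in the newest picture that a camera, given by its name, has taken for a name from the list of things; names that differ only in an ending like _2 or _b are one class to them, and where a whole thing is asked for, a point or a joint stands for the part that bears it (a point fixed in the world has none). Each returns a list of dicts, best first, with "score" (0 to 1); they miss things now and then, are a little off and sometimes report something else, mostly with a low value. They report only what shows in the picture. A call takes as long as a camera call. They do not tell look-alikes from the thing itself.
- arm.masks_of(name, camera): "pixels" (480x640 bool, what is visible of it).
- arm.spot_point(name, camera): "at" ([x, y, z] in m, in world coordinates, good to about 4 mm: a listed point, or the origin of a listed thing).
The state is a dict: "clock": time; "q": joint angles; "qd": joint speeds; "effort": joint torques, N m; "tcp_pos": TCP position; "eef_rot": TCP orientation; "contact_force": force on the tool from outside, world axes, zero at the start; "wrist_torque": the same for the moment, N m; "finger_gap": finger opening in m.
Only numpy, scipy, OpenCV 4.12 (cv2) and the standard library are available. Lean on these libraries where they do the work, as an engineer would, in place of code of your own. Each camera call takes 0.05 s, during which the arm holds its last target.

## Working session

There is one attempt and no reset: what is moved stays moved. The work goes in short steps, Python scripts to look and compute and a shell command to move; the robot and the scene stay as the last step left them, time stands still between calls to the robot, and variables do not carry over. Pictures are saved under pics/ and viewed, and the job is handed in when it is done.

```bash
mkdir -p pics; cat > h.py <<'E'
from station import arm
import numpy as np, cv2
def snap(c,n):
    p,d=arm.snapshot(c); cv2.imwrite(f'pics/{n}.png',p); return p,d
def w(c,d,u,v):
    k=arm.get_calibration(c);K=np.array(k['K']);R=cv2.Rodrigues(np.array(k['rvec'],float))[0]
    z=d[v,u]; pc=np.linalg.inv(K)@[u,v,1]*z
    return R.T@(pc-np.array(k['tvec']).ravel())
def px(c,P):
    k=arm.get_calibration(c)
    return cv2.projectPoints(np.array([P],float),np.array(k['rvec'],float),np.array(k['tvec'],float),np.array(k['K'],float),None)[0].ravel()
E
python3 - <<'E'
from h import *
np.set_printoptions(precision=3,suppress=True)
print(arm.get_state())
for c in ('top','scene'):
    p,d=snap(c,c+'0'); np.save(f'{c}0.npy',d)
    for n in ('rocker_on_end','power_box','blue_top','green_top','stop_box','tape_center','carton_center','drinks_center'):
        for r in arm.spot_point(n,c): print(c,n,round(r['score'],2),np.array(r['at']),px(c,r['at']))
E
```

```text
{'clock': 0.0, 'q': array([ 1.094,  0.399,  0.045,  1.538, -0.019,  1.207, -0.051]), 'qd': array([ 0.001, -0.001,  0.   , -0.001,  0.   , -0.002,  0.   ]), 'effort': array([ -0.001, -47.512,   1.365, -25.422,   0.012,   0.01 ,  -0.   ]), 'tcp_pos': array([ 0.24 , -0.604,  0.244]), 'eef_rot': array([-1.364,  0.928, -0.925]), 'contact_force': array([ 0.098, -0.058, -0.208]), 'wrist_torque': array([ 0.037, -0.016, -0.014]), 'finger_gap': 0.08549928251072156}
top rocker_on_end 0.94 [0.51  0.226 0.067] [199.193 293.365]
top power_box 0.81 [0.486 0.24  0.003] [198.679 304.053]
top blue_top 0.7 [0.425 0.378 0.063] [121.592 334.646]
top blue_top 0.56 [0.643 0.098 0.062] [265.796 228.429]
top blue_top 0.52 [ 0.841 -0.113  0.061] [371.083 134.749]
top green_top 0.66 [ 0.658 -0.138  0.062] [382.38  223.653]
top stop_box 0.83 [ 0.456 -0.001  0.005] [312.91  320.765]
top stop_box 0.46 [0.511 0.229 0.069] [197.574 292.703]
top tape_center 0.97 [ 0.488 -0.221  0.022] [418.86  307.921]
scene rocker_on_end 0.54 [0.506 0.229 0.064] [409.464 194.364]
scene blue_top 0.72 [0.64  0.097 0.065] [361.906 230.754]
scene blue_top 0.63 [ 0.842 -0.114  0.063] [270.623 297.789]
scene blue_top 0.56 [0.429 0.381 0.064] [462.353 174.726]
scene green_top 0.52 [0.641 0.098 0.063] [362.66  231.505]
scene stop_box 0.66 [ 0.454 -0.004 -0.003] [320.424 201.682]
scene tape_center 0.59 [ 0.485 -0.224  0.022] [238.29  203.509]
scene carton_center 0.6 [0.63  0.359 0.044] [467.407 232.499]
scene drinks_center 0.89 [ 0.643 -0.364  0.067] [172.002 233.721]
```

View pics/top0.png

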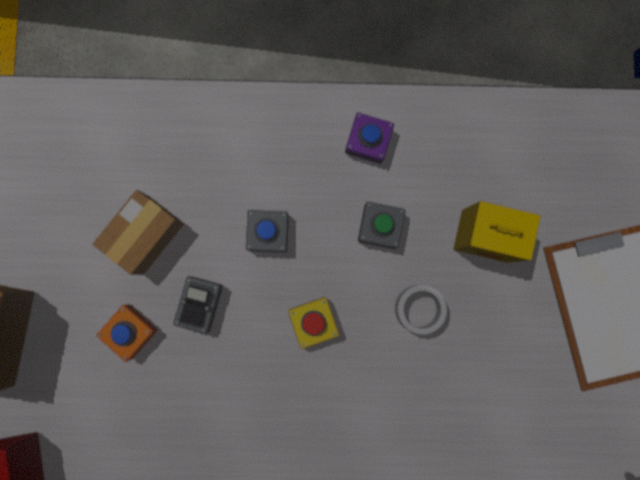

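View pics/scene0.png

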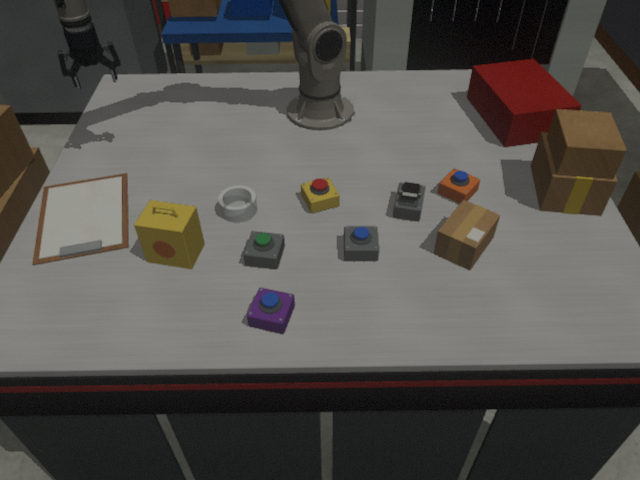

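Three blue buttons show in the top view: orange box at (122,334), purple box at (371,134) and grey box at (266,230). The grey one fits the description. The rocker is at (198,300) with its white mark at (199,294), green is at (383,223) and red at (314,323). I'll confirm this in a crop and with depth.

```bash
python3 - <<'E'
from h import *
np.set_printoptions(precision=4,suppress=True)
p=cv2.imread('pics/top0.png');d=np.load('top0.npy')
cv2.imwrite('pics/crop0.png',cv2.resize(p[190:350,150:420],None,fx=2.9,fy=2.9,interpolation=cv2.INTER_CUBIC))
k=arm.get_calibration('top');K=np.array(k['K']);R=cv2.Rodrigues(np.array(k['rvec'],float))[0];t=np.array(k['tvec']).ravel()
hsv=cv2.cvtColor(p,cv2.COLOR_BGR2HSV)
def cen(mask,x0,x1,y0,y1,n):
    m=np.zeros(mask.shape,bool);m[y0:y1,x0:x1]=mask[y0:y1,x0:x1]
    v,u=np.nonzero(m); W=np.array([w('top',d,a,b) for a,b in zip(u,v) if d[b,a]>0])
    print(n,len(u),u.mean(),v.mean(),np.median(W,0),W.mean(0))
H,S,V=hsv[...,0],hsv[...,1],hsv[...,2]
cen((H>100)&(H<130)&(S>150),245,290,208,255,'blue')
cen((H>50)&(H<80)&(S>150),360,405,203,250,'green')
cen(((H<8)|(H>172))&(S>150),290,340,300,350,'red')
cen((S<60)&(V>120),180,218,280,310,'white')
for u,v in((199,294),(197,311),(266,230),(383,223)):print(u,v,p[v,u],w('top',d,u,v))
print(R.T@-t)
from scipy.spatial.transform import Rotation as Ro
print(Ro.from_rotvec(arm.get_state()['eef_rot']).as_matrix())
E
```

```text
blue 241 265.655601659751 229.47302904564316 [0.6415 0.0975 0.063 ] [0.641  0.0979 0.0631]
green 109 383.79816513761466 223.05504587155963 [ 0.6592 -0.1411  0.0639] [ 0.659  -0.1407  0.064 ]
red 350 313.2057142857143 323.62857142857143 [ 0.4543 -0.002   0.0641] [ 0.4547 -0.0022  0.0641]
white 0 nan nan nan nan
199 294 [106 111 112] [0.5087 0.2263 0.0685]
197 311 [39 39 39] [0.4742 0.2319 0.0549]
266 230 [123  64  40] [0.6397 0.0969 0.066 ]
383 223 [51 89 40] [ 0.659  -0.1389  0.0652]
[ 0.5377 -0.0037  1.1419]
[[ 0.3689  0.0001  0.9295]
 [-0.9295 -0.0002  0.3689]
 [ 0.0002 -1.      0.    ]]<stdin>:10: RuntimeWarning: Mean of empty slice.
  ret = ret.dtype.type(ret / rcount)
  return _methods._mean(a, axis=axis, dtype=dtype,
```

View pics/crop0.png

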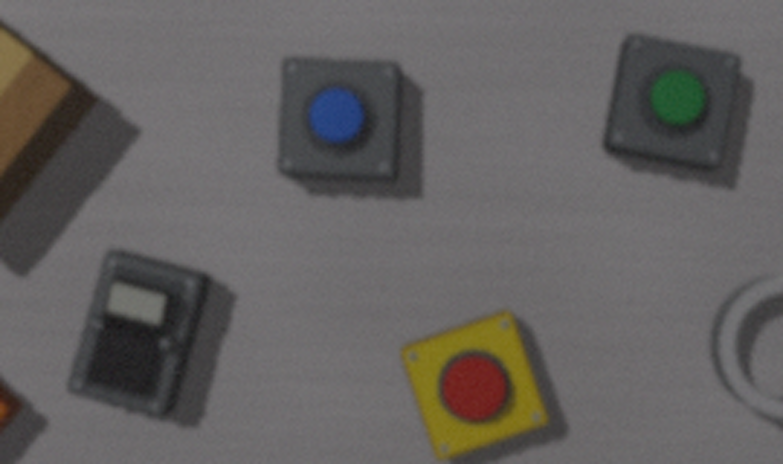

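Confirmed: the grey latch box is the one at (266,230), and all heights match the description. I'll move to a safe waypoint with the claw closing.

```bash
python3 -c "from station import arm;print(arm.finger_overhang)"; python3 -m jog '[{"linear":[-0.28,0,0.39],"spin":0,"claw":1},{"linear":[-0.28,0,0.39],"spin":0,"claw":1},{"linear":[-0.28,0,0.39],"spin":0,"claw":1},{"linear":[-0.28,0,0.39],"spin":0,"claw":1},{"linear":[-0.28,0,0.39],"spin":0,"claw":1},{"linear":[-0.28,0,0.39],"spin":0,"claw":1},{"linear":[-0.28,0,0.39],"spin":0,"claw":1},{"linear":[-0.28,0,0.39],"spin":0,"claw":1},{"linear":[-0.28,0,0.39],"spin":0,"claw":1},{"linear":[-0.28,0,0.39],"spin":0,"claw":1},{"linear":[-0.28,0,0.39],"spin":0,"claw":1},{"linear":[-0.28,0,0.39],"spin":0,"claw":1}]' 20
```

```text
0.014
clock: 1.9
tcp_pos: [0.5018, -0.1942, 0.2458]
eef_rot: [-1.364, 0.92, -0.922]
contact_force: [0.5, 0.0, 0.7]
finger_gap: -0.0005
```

```bash
python3 -m jog '[{"linear":[-0.392,0,0.168],"spin":0,"claw":1},{"linear":[-0.392,0,0.168],"spin":0,"claw":1},{"linear":[-0.392,0,0.168],"spin":0,"claw":1},{"linear":[-0.392,0,0.168],"spin":0,"claw":1},{"linear":[-0.392,0,0.168],"spin":0,"claw":1},{"linear":[-0.392,0,0.168],"spin":0,"claw":1},{"linear":[-0.392,0,0.168],"spin":0,"claw":1},{"linear":[-0.392,0,0.168],"spin":0,"claw":1},{"linear":[-0.392,0,0.168],"spin":0,"claw":1},{"linear":[-0.392,0,0.168],"spin":0,"claw":1},{"linear":[-0.392,0,0.168],"spin":0,"claw":1},{"linear":[-0.392,0,0.168],"spin":0,"claw":1}]'; python3 -m jog '[{"linear":[0,0.03,0],"spin":0,"claw":1},{"linear":[0,0.06,0],"spin":0,"claw":1},{"linear":[0,0.09,0],"spin":0,"claw":1},{"linear":[0,0.09,0],"spin":0,"claw":1},{"linear":[0,0.09,0],"spin":0,"claw":1},{"linear":[0,0.09,0],"spin":0,"claw":1}]'
cat > s.py <<'E'
from h import *
from scipy.spatial.transform import Rotation as Ro
import sys
np.set_printoptions(precision=4,suppress=True)
s=arm.get_state();M=Ro.from_rotvec(s['eef_rot']).as_matrix()
print(s['tcp_pos'],M)
if len(sys.argv)>3: print('tool shift',M.T@(np.array(sys.argv[1:4],float)-s['tcp_pos']))
E
python3 s.py 0.510 0.2265 0.095
```

```text
clock: 2.9
tcp_pos: [0.5093, 0.2314, 0.2456]
eef_rot: [-1.365, 0.921, -0.919]
contact_force: [0.5, -0.4, -0.7]
finger_gap: -0.0003
clock: 3.4
tcp_pos: [0.5118, 0.2258, 0.1568]
eef_rot: [-1.362, 0.926, -0.929]
contact_force: [-0.7, 0.6, 0.8]
finger_gap: -0.0003
[0.5118 0.2258 0.1568] [[ 0.3676  0.0022  0.93  ]
 [-0.93    0.0005  0.3676]
 [ 0.0003 -1.      0.0022]]
tool shift [-0.0013  0.0618 -0.0015]
```

```bash
python3 -m jog '[{"linear":[-0.001,0.025,-0.001],"spin":0,"claw":1},{"linear":[-0.001,0.05,-0.001],"spin":0,"claw":1},{"linear":[-0.001,0.065,-0.001],"spin":0,"claw":1},{"linear":[-0.001,0.07,-0.001],"spin":0,"claw":1},{"linear":[-0.001,0.074,-0.001],"spin":0,"claw":1},{"linear":[-0.001,0.078,-0.001],"spin":0,"claw":1},{"linear":[-0.001,0.081,-0.001],"spin":0,"claw":1},{"linear":[-0.001,0.083,-0.001],"spin":0,"claw":1},{"linear":[-0.001,0.083,-0.001],"spin":0,"claw":1}]'; python3 s.py
```

```text
clock: 4.15
tcp_pos: [0.5105, 0.2275, 0.0732]
eef_rot: [-1.362, 0.925, -0.927]
contact_force: [1.6, -0.4, 2.2]
finger_gap: -0.0001
[0.5105 0.2275 0.0732] [[ 0.3688  0.0028  0.9295]
 [-0.9295  0.0014  0.3688]
 [-0.0003 -1.      0.0031]]
```

```bash
python3 -m jog '[{"linear":[0,0.001,0],"spin":0,"claw":1},{"linear":[0,0.002,0],"spin":0,"claw":1},{"linear":[0,0.003,0],"spin":0,"claw":1},{"linear":[0,0.003,0],"spin":0,"claw":1}]'
```

```text
clock: 4.48
tcp_pos: [0.5105, 0.2276, 0.0718]
eef_rot: [-1.363, 0.925, -0.928]
contact_force: [-0.2, -2.5, 15.5]
finger_gap: -0.0002
```

15 N with the tip at 58 mm means the rocker is on its stop. I'll lift off and check it.

```bash
python3 -m jog '[{"linear":[0,-0.02,0],"spin":0,"claw":1},{"linear":[0,-0.06,0],"spin":0,"claw":1},{"linear":[0.04,-0.1,0.02],"spin":0,"claw":1},{"linear":[0.08,-0.1,0.04],"spin":0,"claw":1},{"linear":[0.12,-0.1,0.06],"spin":0,"claw":1},{"linear":[0.168,-0.1,0.074],"spin":0,"claw":1},{"linear":[0.168,-0.1,0.074],"spin":0,"claw":1},{"linear":[0.168,-0.1,0.074],"spin":0,"claw":1}]'; python3 s.py 0.6405 0.0975 0.09
python3 - <<'E'
from h import *
np.set_printoptions(precision=4,suppress=True)
p,d=snap('top','top1'); np.save('top1.npy',d)
p2,d2=snap('scene','scene1')
a=cv2.resize(p[260:350,150:270],(480,360),interpolation=cv2.INTER_CUBIC)
b=cv2.resize(p2[165:270,320:460],(320,240),interpolation=cv2.INTER_CUBIC)
c=np.zeros((360,800,3),np.uint8);c[:,:480]=a;c[:240,480:]=b
cv2.imwrite('pics/c1.png',c)
for u,v in((199,291),(199,294),(199,298),(197,309),(196,314)):print(w('top',d,u,v), w('top',np.load('top0.npy'),u,v))
E
```

```text
clock: 5.15
tcp_pos: [0.6434, 0.0895, 0.1683]
eef_rot: [-1.364, 0.933, -0.938]
contact_force: [0.9, -1.3, -0.7]
finger_gap: 0.0
[0.6434 0.0895 0.1683] [[ 0.359   0.0008  0.9333]
 [-0.9333 -0.0042  0.359 ]
 [ 0.0042 -1.     -0.0007]]
tool shift [-0.0088  0.0782  0.0002]
[0.5144 0.2286 0.059 ] [0.5147 0.2258 0.0721]
[0.5084 0.2288 0.0571] [0.5087 0.2263 0.0685]
[0.5004 0.2281 0.0586] [0.5006 0.227  0.0639]
[0.4788 0.2299 0.065 ] [0.4785 0.2311 0.0596]
[0.4688 0.2318 0.0639] [0.4685 0.2326 0.06  ]
```

View pics/c1.png

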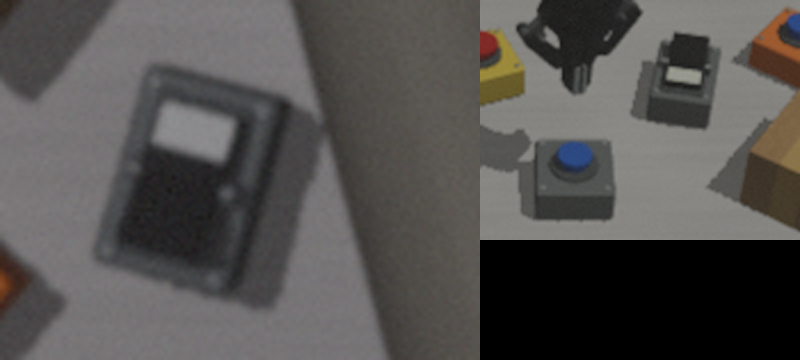

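The crop shows the rocker's white half level at 58 mm and its other end raised, so it is on. Next is the blue button.

```bash
python3 s.py 0.6405 0.0975 0.09|tail -1; python3 -m jog '[{"linear":[-0.003,0.03,0],"spin":0,"claw":1},{"linear":[-0.003,0.06,0],"spin":0,"claw":1},{"linear":[-0.003,0.075,0],"spin":0,"claw":1},{"linear":[-0.003,0.075,0],"spin":0,"claw":1},{"linear":[-0.003,0.075,0],"spin":0,"claw":1}]';python3 s.py 0.6405 0.0975 0.071
```

```text
tool shift [-0.0001  0.0782  0.0013]
clock: 5.67
tcp_pos: [0.6371, 0.1028, 0.0936]
eef_rot: [-1.367, 0.927, -0.922]
contact_force: [-0.2, -0.1, 1.4]
finger_gap: -0.0001
[0.6371 0.1028 0.0936] [[ 0.3716 -0.003   0.9284]
 [-0.9284  0.0007  0.3716]
 [-0.0017 -1.     -0.0025]]
tool shift [0.0062 0.0226 0.0013]
```

```bash
python3 -m jog '[{"linear":[0.004,0.004,0.001],"spin":0,"claw":1},{"linear":[0.004,0.01,0.001],"spin":0,"claw":1},{"linear":[0.004,0.014,0.001],"spin":0,"claw":1},{"linear":[0.004,0.018,0.001],"spin":0,"claw":1},{"linear":[0.004,0.021,0.001],"spin":0,"claw":1},{"linear":[0.004,0.023,0.001],"spin":0,"claw":1},{"linear":[0.004,0.024,0.001],"spin":0,"claw":1},{"linear":[0.004,0.024,0.001],"spin":0,"claw":1}]';python3 s.py 0.6405 0.0975 0.071
```

```text
clock: 6.33
tcp_pos: [0.6418, 0.0974, 0.0711]
eef_rot: [-1.364, 0.926, -0.927]
contact_force: [-0.2, -0.5, 5.2]
finger_gap: 0.0001
[0.6418 0.0974 0.0711] [[ 0.3688  0.001   0.9295]
 [-0.9295 -0.0003  0.3688]
 [ 0.0006 -1.      0.0008]]
tool shift [-0.0006  0.0001 -0.0011]
```

```bash
python3 -m jog '[{"linear":[0,0.001,0],"spin":0,"claw":1},{"linear":[0,0.002,0],"spin":0,"claw":1},{"linear":[0,0.002,0],"spin":0,"claw":1}]'
```

```text
clock: 6.58
tcp_pos: [0.6418, 0.0974, 0.071]
eef_rot: [-1.365, 0.926, -0.928]
contact_force: [-4.0, -1.9, 14.6]
finger_gap: 0.0003
```

14.6 N with the tip at 57 mm: the blue button is on its stop. Now to above green, then a look.

```bash
python3 -m jog '[{"linear":[0,-0.02,0],"spin":0,"claw":1},{"linear":[0,-0.05,0],"spin":0,"claw":1},{"linear":[0.03,-0.08,-0.01],"spin":0,"claw":1},{"linear":[0.07,-0.08,-0.022],"spin":0,"claw":1},{"linear":[0.11,-0.08,-0.035],"spin":0,"claw":1},{"linear":[0.15,-0.08,-0.047],"spin":0,"claw":1},{"linear":[0.19,-0.08,-0.06],"spin":0,"claw":1},{"linear":[0.227,-0.08,-0.072],"spin":0,"claw":1},{"linear":[0.227,-0.08,-0.072],"spin":0,"claw":1},{"linear":[0.227,-0.08,-0.072],"spin":0,"claw":1},{"linear":[0.227,-0.08,-0.072],"spin":0,"claw":1}]'
python3 - <<'E'
from h import *
np.set_printoptions(precision=4,suppress=True)
p,d=snap('top','top2')
p2,d2=snap('scene','scene2')
for u,v in((265,229),(266,230),(264,231),(267,228),(265,232)):print(w('top',d,u,v))
c=np.zeros((360,800,3),np.uint8);c[:,:480]=cv2.resize(p[190:310,170:330],(480,360),interpolation=cv2.INTER_CUBIC);c[:240,480:]=cv2.resize(p2[165:270,320:460],(320,240),interpolation=cv2.INTER_CUBIC)
cv2.imwrite('pics/c2.png',c)
E
python3 s.py 0.659 -0.140 0.071
```

```text
clock: 7.5
tcp_pos: [0.6579, -0.1394, 0.1479]
eef_rot: [-1.364, 0.928, -0.926]
contact_force: [0.1, 0.3, -0.6]
finger_gap: 0.0002
[0.6429 0.1001 0.0533]
[0.6404 0.0976 0.058 ]
[0.6382 0.1015 0.0591]
[0.6446 0.0957 0.0575]
[0.6363 0.0996 0.0576]
[ 0.6582 -0.1373  0.1482] [[ 0.372  -0.0001  0.9282]
 [-0.9282  0.0016  0.372 ]
 [-0.0015 -1.      0.0005]]
tool shift [ 0.0029  0.0772 -0.0003]
```

View pics/c2.png

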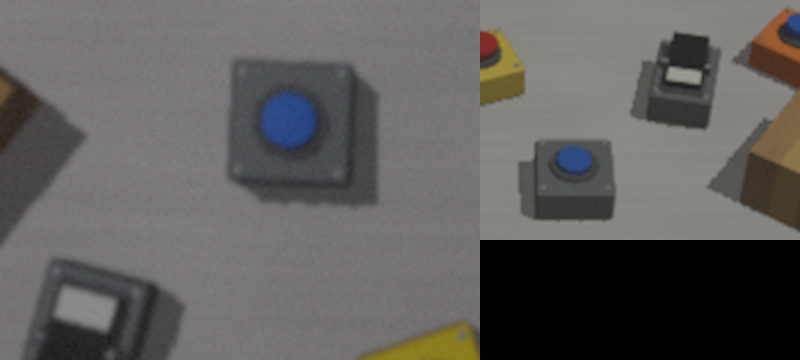

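The blue cap is now low in its ring, with its top at about 57 mm, so it is in. Next I press green.

```bash
python3 -m jog '[{"linear":[0.001,0.03,0],"spin":0,"claw":1},{"linear":[0.001,0.055,0],"spin":0,"claw":1},{"linear":[0.001,0.063,0],"spin":0,"claw":1},{"linear":[0.001,0.068,0],"spin":0,"claw":1},{"linear":[0.001,0.072,0],"spin":0,"claw":1},{"linear":[0.001,0.076,0],"spin":0,"claw":1},{"linear":[0.001,0.078,0],"spin":0,"claw":1},{"linear":[0.001,0.079,0],"spin":0,"claw":1},{"linear":[0.001,0.079,0],"spin":0,"claw":1}]';python3 s.py 0.659 -0.140 0.071
```

```text
clock: 8.35
tcp_pos: [0.6594, -0.1399, 0.0711]
eef_rot: [-1.363, 0.925, -0.927]
contact_force: [-2.1, 1.6, 5.5]
finger_gap: -0.0
[ 0.6594 -0.1399  0.0711] [[ 0.3695  0.002   0.9292]
 [-0.9292  0.0007  0.3695]
 [ 0.     -1.      0.0021]]
tool shift [-0.0001  0.0001 -0.0004]
```

```bash
python3 -m jog '[{"linear":[0,0.001,0],"spin":0,"claw":1},{"linear":[0,0.002,0],"spin":0,"claw":1},{"linear":[0,0.002,0],"spin":0,"claw":1},{"linear":[0,0.002,0],"spin":0,"claw":1},{"linear":[0,0.002,0],"spin":0,"claw":1},{"linear":[0,0.002,0],"spin":0,"claw":1},{"linear":[0,0.002,0],"spin":0,"claw":1},{"linear":[0,0.002,0],"spin":0,"claw":1},{"linear":[0,0.002,0],"spin":0,"claw":1},{"linear":[0,0.002,0],"spin":0,"claw":1},{"linear":[0,0.002,0],"spin":0,"claw":1},{"linear":[0,0.002,0],"spin":0,"claw":1}]'; python3 -m jog '[{"linear":[0,0,0],"spin":0,"claw":1},{"linear":[0,0,0],"spin":0,"claw":1},{"linear":[0,0,0],"spin":0,"claw":1},{"linear":[0,0,0],"spin":0,"claw":1},{"linear":[0,0,0],"spin":0,"claw":1},{"linear":[0,0,0],"spin":0,"claw":1},{"linear":[0,0,0],"spin":0,"claw":1},{"linear":[0,0,0],"spin":0,"claw":1},{"linear":[0,0,0],"spin":0,"claw":1},{"linear":[0,0,0],"spin":0,"claw":1},{"linear":[0,0,0],"spin":0,"claw":1},{"linear":[0,0,0],"spin":0,"claw":1}]'; python3 -m jog '[{"linear":[0,0,0],"spin":0,"claw":1},{"linear":[0,0,0],"spin":0,"claw":1}]'
```

```text
clock: 9.35
tcp_pos: [0.6595, -0.14, 0.0709]
eef_rot: [-1.363, 0.925, -0.927]
contact_force: [-4.8, 2.0, 13.5]
finger_gap: 0.0002
clock: 10.35
tcp_pos: [0.6594, -0.14, 0.0709]
eef_rot: [-1.363, 0.925, -0.927]
contact_force: [-4.6, 2.2, 13.2]
finger_gap: 0.0001
clock: 10.52
tcp_pos: [0.6595, -0.1399, 0.0709]
eef_rot: [-1.363, 0.925, -0.927]
contact_force: [-4.8, 2.7, 13.6]
finger_gap: -0.0001
```

Green was held for over 2 s at about 13 N. Now I release it, raise the arm, step aside and check.

```bash
python3 -m jog '[{"linear":[0,-0.02,0],"spin":0,"claw":1},{"linear":[0,-0.06,0],"spin":0,"claw":1},{"linear":[0,-0.1,0],"spin":0,"claw":1},{"linear":[0,-0.14,0],"spin":0,"claw":1},{"linear":[0,-0.17,0],"spin":0,"claw":1},{"linear":[0.04,-0.17,-0.04],"spin":0,"claw":1},{"linear":[0.07,-0.17,-0.07],"spin":0,"claw":1},{"linear":[0.1,-0.17,-0.1],"spin":0,"claw":1},{"linear":[0.13,-0.17,-0.13],"spin":0,"claw":1},{"linear":[0.13,-0.17,-0.13],"spin":0,"claw":1},{"linear":[0.13,-0.17,-0.13],"spin":0,"claw":1}]'
python3 - <<'E'
from h import *
np.set_printoptions(precision=4,suppress=True)
p,d=snap('top','top3')
p2,d2=snap('scene','scene3')
for n,u,v in(('w',199,294),('b',265,229),('b',267,228),('g',383,222),('g',384,224),('r',313,323)):print(n,w('top',d,u,v))
cv2.imwrite('pics/c3.png',cv2.resize(p2[150:340,130:510],(760,380),interpolation=cv2.INTER_CUBIC))
E
```

```text
clock: 11.43
tcp_pos: [0.582, -0.3185, 0.2379]
eef_rot: [-1.366, 0.933, -0.938]
contact_force: [-0.3, -0.9, 0.1]
finger_gap: -0.0001
w [0.5084 0.2283 0.0593]
b [0.6423 0.0996 0.0595]
b [0.645  0.0961 0.0539]
g [ 0.6612 -0.1391  0.0637]
g [ 0.6573 -0.1413  0.0624]
r [ 0.456  -0.0018  0.0658]
```

View pics/c3.png

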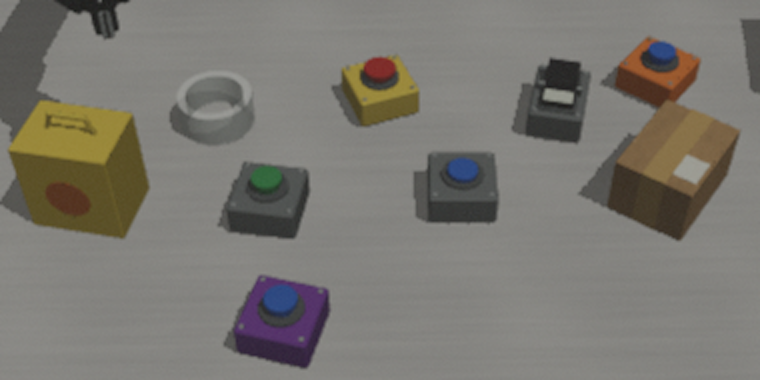

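View pics/top3.png

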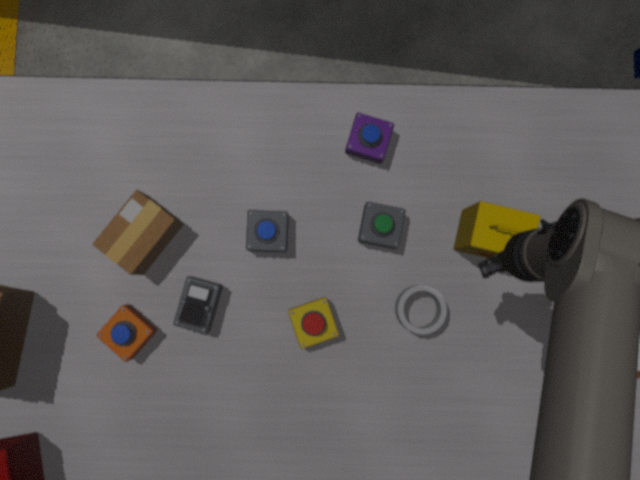

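The pictures show the rocker on, blue in, green and red out, and every box and bystander at its starting pixels. The arm is clear, with its tip at about 224 mm. I'm handing in.

```bash
python3 -c "from station import arm;print(arm.sign_off())"
```

```text
the job is handed in; nothing more can be done
None
```

I carried out all three steps in order with closed fingers and handed the job in at about 11.5 s. The sign-off gives no verdict, so whether it passed is not confirmed.

- **Rocker:** I pressed the white end onto its stop, reaching about 15 N with the tip at 58 mm. Depth afterwards showed the mark level at about 58 mm and the other end raised.
- **Blue button:** I pushed in the button on the grey box, not the orange or purple look-alikes, reaching about 15 N with the tip at 57 mm. The cap then read roughly 54–60 mm, so it stayed in.
- **Green button:** I held it down for over 2 s at about 13 N, then released it.

**Last checks:** The green cap read 62–64 mm against a nominal 65 mm. That is within the depth noise, and it looked fully out in the picture. Red read 66 mm and was never touched. The boxes, tape roll, carton and drinks pack all appeared at their starting pixels, and the arm was clear of everything. The only mismatch was depth noise of a few millimetres at single pixels; no check failed.

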